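# Pin down the dust-box lid

### The job

Shut the lid of the lathe's dust box on to its seal, then take the bent keeper pin by its red grip and pass it round through the staple over the lid's tongue, following its curve, until it wedges and the lid is drawn down tight all the way. Slide the pin in gently and stop when it goes tight, without forcing it or the staple; let go of it there, and leave the faceplate, the bowl and the wax tin where they are.

Things in the scene. Friction and masses are not known exactly. Their poses are not given: they have to be found in the camera images.
- dust_box: Fixed cream steel box, 240 (x) x 220 (y) x 100 mm, origin at the centre of its underside, x to its back, -x to its front. Grey lid hinged along the back top edge. Shut, the lid's flat top is 108 mm over the origin and reaches to x = -125; from there a flat tongue 50 mm wide, same level, runs to x = -179. A slot in the tongue drops over a staple.
- lid (a joint): Lid angle, rad; 0 = fully down, metal on metal; positive = open, front up. Hinge line at box x 120, z 104 mm. It stays where left (starts 0.25 to 0.5). Below 0.019 it bears on a springy rubber seal. 6 to 10 N from above near the front seats it; let go, it rises to about 0.011 and the tongue then stands 3 mm high at the staple. About 10 N at the staple holds it fully down.
- lid_front (a point): Point on the lid's top face, on its centre line, 220 mm ahead of the hinge line: a good place to press it shut. It moves with the lid.
- staple (a point): Fixed point on the box at (-155, 0, 112) mm, mid opening of the steel staple: an arch of 6 mm bar standing up from the box through the tongue's slot, 20 mm wide inside along box x, open along box y. With the lid fully down its flat crown is 10.6 mm clear above the tongue, plus or minus 3 mm: its screw setting differs each time and is not measured.
- pin: Loose steel keeper pin, about 0.17 kg (0.14 to 0.22): a C lying flat, bent to an arc of centre-line radius 48 mm. Origin = centre of the arc, at the level of its flat underside; z up. The bar runs from the tip at own angle 0 (own +x) anticlockwise seen from above to 2.40 rad, then straight on into the red grip.
- pin_tip (a point): Thin end of the pin, at (48, 0, 1.8) mm in its frame. The underside is flat; the bar's thickness, in height and width, is 3.6 mm here and grows 7.6 mm per rad of arc. With the arc's centre over the lid 48 mm behind the staple, the underside sliding on the lid, turning the pin clockwise (seen from above) about that centre takes the tip through the staple towards box +y.
- pin_neck (a point): Where the taper ends, at own angle 1.39 rad, on the underside; from here to the grip the bar is 14.2 mm thick. Crown and tongue pinch the taper (friction 0.6): 1 to 9 N of push draws the lid down; once it is down the push climbs steeply, tight at 8 to 12 N with 0.5 to 1.35 rad of arc through, by the staple's setting. Past some 15 N (40 N of contact forces on it) the staple is spoilt.
- pin_grip (a point): In the pin's upright red grip, a paddle 14 mm thick, 44 mm long, 46 mm tall from the underside's level: on its middle plane at mid length, 30 mm above the underside, at (-57, 9, 30) mm in the pin's frame. The paddle's length lies along own angle 0.83 rad (from own x towards own y), its 14 mm thickness across that.
- faceplate: Aluminium lathe faceplate lying flat, 90 mm across, with a hub, 32 mm tall; origin at the centre of its underside. To be left alone.
- bowl: Small turned dark wooden bowl, 110 mm across, 50 mm tall; origin at the centre of its underside. To be left alone.
- wax_tin: Round green wax tin, 76 mm across, 42 mm tall; origin at the centre of its underside. To be left alone.

How it is judged:
On the way, in this order (a step that is already met when the one before it is completed fails the run):
1. the lid is pressed down on to its seal (value of joint lid below 0.016 rad), for 0.2 s.
2. the tip of the pin has come through the staple (y of pin_tip in the frame of dust_box above 0.01 m and z of pin_tip in the frame of dust_box between 0.104 and 0.124 m and distance between pin_tip and staple below 0.03 m), for 0.1 s.
At the end, for the whole second after the job is handed in: The lid is drawn fully down (joint under 0.002 rad, about 0.5 mm at the staple) and held there by the released pin, which lies flat (within 0.15 rad) and still, its tip more than 15 mm beyond the staple (box +y) and lower than the crown; faceplate, bowl and tin moved under 20 mm (value of joint lid below 0.002 rad and y of pin_tip in the frame of dust_box above 0.015 m and z of pin_tip in the frame of dust_box below 0.124 m and angle between pin's own z axis and vertical below 0.15 rad and linear speed of pin below 0.01 m/s); the robot touches nothing.
It fails at once if the pin is forced: the contact forces between pin and dust box pass 40 N (contact force between pin and dust_box above 40 N).
It fails at once if a bystander is moved more than 20 mm (distance of any of faceplate, bowl, wax_tin from where it was at the start of the episode above 0.02 m).
It also fails if it takes over 72 s, if anything falls off the work surface, if the arm or the gripper's body presses on something with over 40 N, if the wrist force passes 120 N, or if a joint passes its speed limit or range.

### The arm

A 6-joint arm with a two-finger parallel gripper is mounted at the origin on the work surface. World frame = base frame: x ahead of the robot, y to its left, z up, the work surface at z = 0. Lengths are in m, angles in rad, forces in N, time in s.
With the tool pointing down it reaches from about 0.275 to 0.775 m from the base axis. Payload 14.6 kg.
Tool frame: the origin (TCP) lies at the very end of the fingers, on their centre line; the grasp point (between the pads) lies 19 mm behind it; y points along the fingers, x is the direction in which the jaws open and shut, and the axes are right-handed (so a half turn about y gives the same grasp; the last joint's range is limited). The gripper opens to 85 mm and grips with 20 to 120 N. Pads are 22 mm wide; open, the fingers measure 114 mm over their backs; the gripper's body (76 mm by 85 mm) begins 54 mm behind the grasp point. The pads swing forward as they close: fully open they stand 13 mm farther back than shut.
Start: joints at [-1.477, 0.263, -0.048, 1.259, 0, 1.415], TCP at [0.129, -0.509, 0.231] pointing down, gripper open.
Joint ranges: [-2.65, 2.65], [-0.89, 1.7], [-1.18, 1.37], [-2.13, 2.11], [-1.35, 1.29], [-3.14, 3.14]. Speed limits (rad/s): [1.89, 1.89, 2.57, 2.79, 3.14, 3.14].

### API

Orientations are given as a rotation vector (axis times angle).
In Python, from rig import get_state, camera, order, boxes_of, cut_out gives the robot as it stands. The module is installed in compiled form; this text tells all that it offers.
- The arm moves only by the tool send_rows, never from a script. Its argument "commands" is a list of rows, each a list of 5 numbers: the shift along the tool's x, y, z in cm, then the turn about the tool's y in degrees, then the finger opening in cm, from 0 to 8.54. A call has 1 to 20 rows; each row shifts and turns the commanded pose from where the row before left it, along the tool's axes as they then stand; what a row does not reach is not made up. A row lasts 1/12 s, in which the tool goes at most 41.7 mm and 7.16 degrees, less where a joint would pass 70% of its speed; a pose out of reach is approached as far as the arm can. A call with a gripper value outside its range is refused whole. The fingers move at their own pace and stop on an object; "force" is the grip in N (left out, the last holds). Time passes only in rows, so rows that do not move let the fingers close. It gives the time, the measured TCP pose, the force and the opening at its end, in the units of the state.
- get_state(): the state, without advancing time (a new reading comes with each control period).
- camera(name): name is "scene" or "side" or "wrist"; returns a dict with "img" (420x560x3 uint8, red, green, blue), "range_z" (420x560 float32, m along the optical axis (not along the pixel's ray), 0 where there is no reading), "intrinsics" (3x3 intrinsics, pixels), "dist" ([k1, k2, p1, p2, k3] as OpenCV has them; the pictures are not rectified), "R" (3x3) and "t" (3): a world point X has camera coordinates R X + t. Camera axes: x right, y down, z forward; pixel columns grow to the right and rows downward; lengths in m; the calibration is good to about 2 mm. A picture is of the moment at which its call begins.
- order.hand_in(): hands the job in, once; it reports no verdict.
Trained networks look in the newest picture that a camera, given by its name, has taken for a name from the list of things; names that differ only in an ending like _2 or _b are one class to them, and where a whole thing is asked for, a point or a joint stands for the part that bears it (a point fixed in the world has none). Each returns a list of dicts, best first, with "conf" (0 to 1); they miss things now and then, are a little off and sometimes report something else, mostly with a low value. They report only what shows in the picture. A call takes as long as a camera call.
- boxes_of(camera, thing): "location" ([x, y, z] in m, in the coordinates of the camera as it stood for that picture, good to about 4 mm: the middle of the surface that is visible of it).
- cut_out(camera, thing): "region" (420x560 bool, what is visible of it).
The state is a dict: "time_s": time; "joint_positions": joint angles; "joint_velocities": joint speeds; "effort": joint torques, N m; "tcp_pos": TCP position; "tool_rot": TCP orientation; "contact_force": force on the tool from outside, world axes, zero at the start; "torque": the same for the moment, N m; "grip_width": finger opening in m.
Only numpy, scipy, OpenCV 4.12 (cv2) and the standard library are available. Lean on these libraries where they do the work, as an engineer would, in place of code of your own. Each camera call takes 0.05 s, during which the arm holds its last target.

## Working session

There is one attempt and no reset: what is moved stays moved. The work goes in short steps, Python scripts to look and compute and a tool call to move; the robot and the scene stay as the last step left them, time stands still between calls to the robot, and variables do not carry over. Pictures are saved under pics/ and viewed, and the job is handed in when it is done.

Besides the shell and the picture viewer there is one more tool, called after "Call:" as name(argument=value, ...) on one line, values as JSON. send_rows: Moves the arm, as the interface text tells. Its arguments: {"type":"object","properties":{"commands":{"type":"array","items":{"type":"array","items":{"type":"number"}}},"force":{"type":"number"}},"required":["commands"]}

```bash
mkdir -p pics; cat > h.py <<'E'
import numpy as np, cv2
from rig import get_state, camera, order, boxes_of, cut_out
from scipy.spatial.transform import Rotation as Rn
def pts(c):
    """world point for each pixel"""
    h,w=c["range_z"].shape
    u,v=np.meshgrid(np.arange(w),np.arange(h))
    p=cv2.undistortPoints(np.stack([u,v],-1).reshape(-1,1,2).astype(np.float64),c["intrinsics"],np.array(c["dist"],float)).reshape(h,w,2)
    z=c["range_z"].astype(float)
    P=np.dstack([p[...,0]*z,p[...,1]*z,z])
    return (P-np.array(c["t"]))@np.array(c["R"])
def w(c,loc): return np.array(c["R"]).T@(np.array(loc)-np.array(c["t"]))
def save(c,n): cv2.imwrite("pics/"+n+".png",c["img"][...,::-1])
def st():
    s=get_state(); print("t",round(s["time_s"],2),"tcp",np.round(s["tcp_pos"],4),"rot",np.round(s["tool_rot"],3),"F",np.round(s["contact_force"],2),"w",round(s["grip_width"],4)); return s
E
python3 - <<'E'
from h import *
s=st(); print(np.round(Rn.from_rotvec(s["tool_rot"]).as_matrix(),3))
for n in ["scene","side","wrist"]:
    c=camera(n); save(c,n+"0")
    print(n, "campos", np.round(w(c,[0,0,0]),3))
    for th in ["dust_box","lid","staple","pin","pin_grip","pin_tip","faceplate","bowl","wax_tin"]:
        try:
            b=boxes_of(n,th); print(th,[(round(x["conf"],2),np.round(w(c,x["location"]),3)) for x in b[:2]])
        except Exception as e: print(th,e)
st()
E
```

```text
t 0.0 tcp [ 0.1292 -0.5085  0.2308] rot [-1.316  1.024 -1.023] F [0.   0.25 0.04] w 0.0856
[[ 0.246 -0.     0.969]
 [-0.969  0.001  0.246]
 [-0.001 -1.     0.   ]]
scene campos [ 0.849 -0.473  1.021]
dust_box [(0.69, array([ 0.574, -0.028,  0.141]))]
lid [(0.81, array([ 0.571, -0.018,  0.148])), (0.49, array([ 0.738, -0.326,  0.045]))]
staple [(0.86, array([ 0.576, -0.034,  0.137]))]
pin [(0.68, array([ 0.435, -0.237,  0.016])), (0.56, array([ 0.74 , -0.328,  0.041]))]
pin_grip [(0.92, array([ 0.44 , -0.236,  0.014]))]
pin_tip [(0.79, array([ 0.441, -0.237,  0.016])), (0.21, array([ 0.572, -0.017,  0.15 ]))]
faceplate [(0.76, array([0.497, 0.248, 0.007]))]
bowl [(0.87, array([0.75 , 0.329, 0.029]))]
wax_tin [(0.59, array([ 0.736, -0.324,  0.04 ]))]
side campos [ 0.386 -0.803  0.763]
dust_box [(0.68, array([ 0.548, -0.064,  0.115]))]
lid [(0.82, array([ 0.556, -0.029,  0.15 ]))]
staple [(0.75, array([ 0.545, -0.07 ,  0.118]))]
pin [(0.87, array([ 0.431, -0.241,  0.016])), (0.38, array([0.748, 0.329, 0.037]))]
pin_grip [(0.83, array([ 0.432, -0.242,  0.019]))]
pin_tip [(0.74, array([ 0.434, -0.245,  0.017]))]
faceplate []
bowl [(0.95, array([0.747, 0.333, 0.034])), (0.23, array([ 0.432, -0.243,  0.015]))]
wax_tin [(0.8, array([ 0.728, -0.336,  0.045]))]
wrist campos [ 0.203 -0.49   0.374]
dust_box []
lid []
staple []
pin []
pin_grip []
pin_tip []
faceplate []
bowl []
wax_tin []
t 1.5 tcp [ 0.1293 -0.5088  0.2313] rot [-1.317  1.024 -1.024] F [-1.22 -0.65 -0.16] w 0.0852
```

View pictures.

View pics/scene0.png

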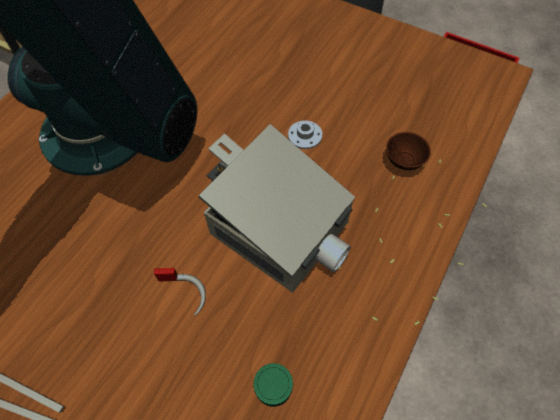

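View pics/side0.png

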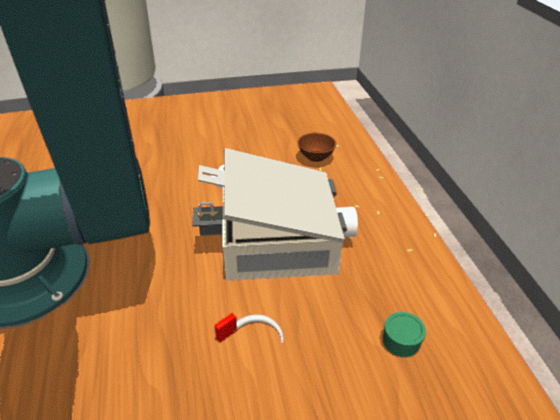

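```bash
python3 - <<'E'
from h import *
for n in ["scene","side"]:
    c=camera(n); P=pts(c); np.savez("d_"+n+".npz",P=P,img=c["img"],R=c["R"],t=c["t"],K=c["intrinsics"],dist=c["dist"])
    for th in ["lid","dust_box","pin"]:
        r=cut_out(n,th)
        print(n,th,[(round(x["conf"],2),x["region"].sum()) for x in r])
        if r: np.save(f"m_{n}_{th}.npy",r[0]["region"])
    m=cut_out(n,"pin_grip"); 
    if m: np.save(f"m_{n}_grip.npy",m[0]["region"])
    hsv=cv2.cvtColor(c["img"],cv2.COLOR_RGB2HSV)
    red=((hsv[...,0]<8)|(hsv[...,0]>172))&(hsv[...,1]>170)&(hsv[...,2]>90)
    q=P[red]; q=q[(np.abs(q[:,0]-.43)<.1)&(np.abs(q[:,1]+.24)<.12)]
    print("red",len(q),np.round(q.mean(0),4),q.min(0).round(3),q.max(0).round(3))
    top=q[q[:,2]>np.percentile(q[:,2],95)-.004]
    print(" top",len(top),cv2.minAreaRect((top[:,:2]*1000).astype(np.float32)),top[:,2].mean())
st()
E
```

```text
scene lid [(0.89, np.int64(12804))]
scene dust_box [(0.59, np.int64(16326))]
scene pin [(0.89, np.int64(491))]
red 121 [ 0.4168 -0.2414  0.0457] [ 0.383 -0.256 -0.   ] [ 0.437 -0.227  0.05 ]
 top 98 ((417.1374206542969, -241.37168884277344), (41.444217681884766, 12.554046630859375), 29.52241325378418) 0.04664336537779888
side lid [(0.78, np.int64(8002))]
side dust_box [(0.87, np.int64(15259))]
side pin [(0.66, np.int64(788))]
red 406 [ 0.4151 -0.2476  0.0338] [ 0.395 -0.259  0.005] [ 0.435 -0.229  0.052]
 top 139 ((415.4283447265625, -243.98086547851562), (42.691749572753906, 13.141487121582031), 29.35148048400879) 0.04784262693839364
t 2.0 tcp [ 0.1293 -0.5088  0.2313] rot [-1.317  1.024 -1.024] F [-0.17  0.48 -0.63] w 0.0855
```

```bash
python3 - <<'E'
import numpy as np,cv2
for n in ["scene","side"]:
    d=np.load(f"d_{n}.npz");P=d["P"];img=d["img"]
    m=np.load(f"m_{n}_lid.npy")
    q=P[m]; 
    # RANSAC plane
    rng=np.random.default_rng(0);best=None
    for i in range(300):
        a=q[rng.choice(len(q),3,False)];nn=np.cross(a[1]-a[0],a[2]-a[0]);L=np.linalg.norm(nn)
        if L<1e-6: continue
        nn/=L;e=np.abs((q-a[0])@nn)<.003
        if best is None or e.sum()>best.sum():best=e
    p=q[best];c0=p.mean(0);nn=np.linalg.svd(p-c0,full_matrices=False)[2][2];nn*=np.sign(nn[2])
    print(n,len(p),"normal",nn.round(4),"tilt",np.arccos(nn[2]),"up-azimuth of slope",np.arctan2(-nn[1],-nn[0]))
    # unroll: hinge axis dir
    xb=np.array([nn[0],nn[1],0]);xb/=np.linalg.norm(xb) # downhill horizontal = toward hinge= +x box
    yb=np.cross([0,0,1],xb); xl=np.cross(yb,nn)
    M=np.abs((P-c0)@nn)<.003
    M&=(np.linalg.norm(P-c0,axis=-1)<.3)&(P[...,2]>.05)
    r=(P[M]-c0); U=r@xl;V=r@yb
    print(" yaw box",np.arctan2(xb[1],xb[0]), "U pct",np.percentile(U,[0,1,50,99,100]).round(4),"V",np.percentile(V,[0,1,99,100]).round(4))
    R=cv2.minAreaRect(np.stack([U,V],1)[U>-.125].astype(np.float32)*1000);print(R)
    im=(P[...,:]-c0); 
    # tongue pts
    t=U<np.percentile(U,3)
    k=np.histogram(U,bins=np.arange(-.22,.2,.01));
    for lo in np.arange(-.2,.16,.02):
        s=(U>=lo)&(U<lo+.02)
        if s.sum()>3: print("  u %.2f n %d v %.3f..%.3f"%(lo,s.sum(),V[s].min(),V[s].max()))
    print(" c0",c0,"xl",xl.round(4))
E
```

```text
scene 11443 normal [ 0.3144 -0.0429  0.9483] tilt 0.32293774351430127 up-azimuth of slope 3.006102404890793
 yaw box -0.1354902486989999 U pct [-0.2995 -0.1657  0.0016  0.1285  0.1414] V [-0.1106 -0.1081  0.1177  0.1218]
((7.984046936035156, 5.7120361328125), (266.0726013183594, 232.0866241455078), 0.30846214294433594)
  u -0.18 n 99 v -0.019..0.030
  u -0.16 n 173 v -0.021..0.031
  u -0.14 n 185 v -0.021..0.030
  u -0.12 n 761 v -0.110..0.120
  u -0.10 n 895 v -0.111..0.120
  u -0.08 n 883 v -0.110..0.121
  u -0.06 n 894 v -0.110..0.121
  u -0.04 n 890 v -0.110..0.121
  u -0.02 n 899 v -0.110..0.121
  u -0.00 n 893 v -0.109..0.122
  u 0.02 n 892 v -0.109..0.121
  u 0.04 n 897 v -0.110..0.121
  u 0.06 n 912 v -0.110..0.121
  u 0.08 n 907 v -0.109..0.121
  u 0.10 n 900 v -0.109..0.122
  u 0.12 n 476 v -0.108..0.122
  u 0.14 n 18 v -0.079..0.082
 c0 [ 0.5658398  -0.01535533  0.14936411] xl [ 0.9396 -0.1281 -0.3174]
side 7520 normal [ 0.3155 -0.0437  0.9479] tilt 0.32410837403241766 up-azimuth of slope 3.004042512092933
 yaw box -0.1375501414968601 U pct [-0.2838 -0.1597 -0.0009  0.1339  0.1477] V [-0.1062 -0.1023  0.1241  0.1292]
((10.796424865722656, 11.866004943847656), (271.0144348144531, 234.74583435058594), 0.9786156415939331)
  u -0.18 n 46 v -0.016..0.039
  u -0.16 n 140 v -0.016..0.038
  u -0.14 n 145 v -0.015..0.039
  u -0.12 n 421 v -0.105..0.127
  u -0.10 n 654 v -0.104..0.127
  u -0.08 n 626 v -0.104..0.128
  u -0.06 n 615 v -0.105..0.127
  u -0.04 n 615 v -0.106..0.128
  u -0.02 n 597 v -0.104..0.128
  u -0.00 n 587 v -0.105..0.129
  u 0.02 n 574 v -0.104..0.128
  u 0.04 n 574 v -0.103..0.128
  u 0.06 n 558 v -0.103..0.129
  u 0.08 n 554 v -0.104..0.127
  u 0.10 n 550 v -0.104..0.128
  u 0.12 n 422 v -0.103..0.127
  u 0.14 n 17 v -0.073..0.073
 c0 [ 0.55910985 -0.02342515  0.15244503] xl [ 0.939  -0.13   -0.3185]
```

```bash
cat > bx.py <<'E'
import numpy as np,cv2
def box(P,m,verbose=True):
    q=P[m];rng=np.random.default_rng(0);best=None
    for i in range(300):
        a=q[rng.choice(len(q),3,False)];nn=np.cross(a[1]-a[0],a[2]-a[0]);L=np.linalg.norm(nn)
        if L<1e-6: continue
        nn/=L;e=np.abs((q-a[0])@nn)<.003
        if best is None or e.sum()>best.sum():best=e
    p=q[best];c0=p.mean(0);nn=np.linalg.svd(p-c0,full_matrices=False)[2][2];nn*=np.sign(nn[2])
    M=(np.abs((P-c0)@nn)<.003)&(np.linalg.norm(P-c0,axis=-1)<.3)&(P[...,2]>.05)
    k,lab=cv2.connectedComponents(M.astype(np.uint8)); M=lab==np.argmax(np.bincount(lab[M]))
    x0=np.array([np.cos(-.135),np.sin(-.135),0]);x0-=nn*(x0@nn);x0/=np.linalg.norm(x0);y0=np.cross(nn,x0)
    r=P[M]-c0;U=r@x0;V=r@y0
    # side edges of the body part
    bins=np.arange(-.09,.1,.01);ed=[]
    for b in bins:
        s=(U>=b)&(U<b+.01); ed.append((b+.005,V[s].min(),V[s].max()))
    ed=np.array(ed);a1=np.polyfit(ed[:,0],ed[:,1],1);a2=np.polyfit(ed[:,0],ed[:,2],1)
    da=np.arctan((a1[0]+a2[0])/2);x=np.cos(da)*x0+np.sin(da)*y0;y=np.cross(nn,x)
    U=r@x;V=r@y
    vc=np.median([(V[(U>=b)&(U<b+.01)].min()+V[(U>=b)&(U<b+.01)].max())/2 for b in bins])
    wid=np.median([np.ptp(V[(U>=b)&(U<b+.01)]) for b in bins])
    fr=[U[(V>=b)&(V<b+.01)].min() for b in list(np.arange(vc-.1,vc-.04,.01))+list(np.arange(vc+.04,vc+.095,.01))]
    tg=[U[(V>=b)&(V<b+.005)].min() for b in np.arange(vc-.018,vc+.015,.005)]
    bk=[U[(V>=b)&(V<b+.01)].max() for b in np.arange(vc-.1,vc+.1,.01)]
    ts=U<np.median(fr)-.01;tv=V[ts]
    if verbose: print("front",np.median(fr).round(4),"tongue",np.median(tg).round(4),"back",np.median(bk).round(4),"wid",wid.round(4),"vc",vc.round(4),"tonguev",tv.min().round(4),tv.max().round(4),"angs",a1[0],a2[0])
    yaw=np.arctan2(x[1],x[0]);tilt=np.arctan2(-x[2],np.hypot(x[0],x[1]))
    ut=np.median(fr) # front edge = 245 ahead of hinge line
    hinge=c0+y*vc+x*(ut+.245)-nn*.004
    xh=np.array([np.cos(yaw),np.sin(yaw),0]);org=hinge-.12*xh
    print("yaw",yaw.round(4),"tilt",tilt.round(4),"hinge",hinge.round(4),"origin xy",org[:2].round(4),"staple",(org-.155*xh)[:2].round(4),"lidfront",(hinge-.22*x+.004*nn).round(4))
    return yaw,org
E
python3 - <<'E'
from bx import *
for n in ["scene","side"]:
    d=np.load(f"d_{n}.npz");box(d["P"],np.load(f"m_{n}_lid.npy"))
    P=d["P"]
    m=np.load(f"m_{n}_pin.npy")|np.load(f"m_{n}_grip.npy")
    q=P[m];q=q[(q[:,2]>.003)&(q[:,2]<.022)]
    print(n,len(q))
    a=.315*-1
    from scipy.optimize import least_squares
    s=(q[:,0]>.45)
    qq=q[s][:,:2]
    f=least_squares(lambda c:np.hypot(*(qq-c).T)-.048,[.468,-.268],loss="soft_l1",f_scale=.003)
    r=qq-f.x;an=np.arctan2(r[:,1],r[:,0]);print("centre",f.x.round(4),"ang range",np.percentile(an,[0,2,50,98,100]).round(3),"res",np.std(f.fun))
    # tip = clockwise-most
E
```

```text
front -0.1158 tongue -0.1696 back 0.13 wid 0.23 vc 0.0053 tonguev -0.0206 0.0314 angs 0.0018253920526647611 0.0019788015410253596
yaw -0.1329 tilt 0.3229 hinge [ 0.6868 -0.0261  0.1046] origin xy [ 0.5678 -0.0102] staple [0.4142 0.0103] lidfront [0.4812 0.0014 0.1782]
scene 300
centre [ 0.4708 -0.2667] ang range [-0.176 -0.076  1.121  2.006  2.054] res 0.002844026867833229
front -0.1103 tongue -0.1654 back 0.1354 wid 0.2317 vc 0.012 tonguev -0.0148 0.0403 angs 0.005171728326988611 0.002256474837915532
yaw -0.1308 tilt 0.3241 hinge [ 0.686  -0.028   0.1058] origin xy [ 0.567  -0.0124] staple [0.4133 0.0079] lidfront [ 0.4805 -0.001   0.1796]
side 520
centre [ 0.4684 -0.2695] ang range [-0.249 -0.108  1.138  1.915  1.972] res 0.004141894235386033
```

Call:
send_rows(commands=[[-2.05, -0.1, 2.29, 0, 0], [-2.05, -0.1, 2.29, 0, 0], [-2.05, -0.1, 2.29, 0, 0], [-2.05, -0.1, 2.29, 0, 0], [-2.05, -0.1, 2.29, 0, 0], [-2.05, -0.1, 2.29, 0, 0], [-2.05, -0.1, 2.29, 0, 0], [-2.05, -0.1, 2.29, 0, 0], [-2.05, -0.1, 2.29, 0, 0], [-2.05, -0.1, 2.29, 0, 0], [-2.05, -0.1, 2.29, 0, 0], [-2.05, -0.1, 2.29, 0, 0], [-2.05, -0.1, 2.29, 0, 0], [-2.05, -0.1, 2.29, 0, 0], [-2.05, -0.1, 2.29, 0, 0], [-2.05, -0.1, 2.29, 0, 0], [-2.05, -0.1, 2.29, 0, 0], [-2.05, -0.1, 2.29, 0, 0], [-2.05, -0.1, 2.29, 0, 0], [-2.05, -0.1, 2.29, 0, 0]])

```text
time_s: 3.67
tcp_pos: [0.4728, 0.0029, 0.2514]
tool_rot: [-1.317, 1.024, -1.024]
contact_force: [0.7, -0.6, -0.2]
grip_width: 0.0001
```

Call:
send_rows(commands=[[0, 2.5, 0, 0, 0], [0, 2.5, 0, 0, 0], [0, 1.0, 0, 0, 0], [0, 1.0, 0, 0, 0], [0, 1.0, 0, 0, 0], [0, 1.0, 0, 0, 0], [0, 1.0, 0, 0, 0], [0, 1.0, 0, 0, 0], [0, 1.0, 0, 0, 0], [0, 0.8, 0, 0, 0], [0, 0.4, 0, 0, 0]])

```text
time_s: 4.58
tcp_pos: [0.4718, 0.0014, 0.1184]
tool_rot: [-1.317, 1.025, -1.023]
contact_force: [-0.4, 0.3, 1.1]
grip_width: -0.0001
```

Call:
send_rows(commands=[[0, 0.2, 0, 0, 0], [0, 0.1, 0, 0, 0], [0, 0, 0, 0, 0]])

```text
time_s: 4.83
tcp_pos: [0.4724, 0.0013, 0.1164]
tool_rot: [-1.317, 1.024, -1.024]
contact_force: [-1.0, -0.1, 0.9]
grip_width: -0.0003
```

Call:
send_rows(commands=[[0, 0.2, 0, 0, 0], [0, 0.2, 0, 0, 0], [0, 0.1, 0, 0, 0], [0, 0, 0, 0, 0]])

```text
time_s: 5.17
tcp_pos: [0.4724, 0.0013, 0.1113]
tool_rot: [-1.316, 1.024, -1.024]
contact_force: [-0.6, -0.1, 0.4]
grip_width: -0.0001
```

Call:
send_rows(commands=[[0, 0.1, 0, 0, 0], [0, 0.05, 0, 0, 0], [0, 0, 0, 0, 0]])

```text
time_s: 5.42
tcp_pos: [0.4724, 0.0013, 0.1099]
tool_rot: [-1.316, 1.024, -1.024]
contact_force: [-0.5, -1.2, 3.8]
grip_width: 0.0001
```

Call:
send_rows(commands=[[0, 0.05, 0, 0, 0], [0, 0.05, 0, 0, 0], [0, 0.0, 0, 0, 0]])

```text
time_s: 5.67
tcp_pos: [0.4724, 0.0013, 0.109]
tool_rot: [-1.316, 1.024, -1.024]
contact_force: [-0.7, 0.5, 5.5]
grip_width: 0.0001
```

Call:
send_rows(commands=[[0, 0.05, 0, 0, 0], [0, 0.0, 0, 0, 0], [0, 0.0, 0, 0, 0]])

```text
time_s: 5.92
tcp_pos: [0.4723, 0.0013, 0.1086]
tool_rot: [-1.316, 1.024, -1.024]
contact_force: [-0.9, -0.1, 8.1]
grip_width: -0.0002
```

Call:
send_rows(commands=[[0, 0.05, 0, 0, 0], [0, 0.0, 0, 0, 0], [0, 0.0, 0, 0, 0], [0, 0, 0, 0, 0]])

```text
time_s: 6.25
tcp_pos: [0.4723, 0.0013, 0.1082]
tool_rot: [-1.316, 1.023, -1.024]
contact_force: [-1.9, 0.3, 10.5]
grip_width: 0.0003
```

Call:
send_rows(commands=[[0, -2.5, 0, 0, 0], [0, -3, 0, 0, 0], [0, -3, 0, 0, 0], [0, -3, 0, 0, 0], [2.78, 0, -1.43, 0, 5], [2.78, 0, -1.43, 0, 5], [2.78, 0, -1.43, 0, 5], [2.78, 0, -1.43, 0, 5], [2.78, 0, -1.43, 0, 5], [2.78, 0, -1.43, 0, 5], [2.78, 0, -1.43, 0, 5], [2.78, 0, -1.43, 0, 5], [0, 0, 0, -5.1, 5], [0, 0, 0, -5.1, 5], [0, 0, 0, -5.0, 5], [0, 0, 0, 0, 5]])

```text
time_s: 7.58
tcp_pos: [0.4159, -0.2426, 0.2226]
tool_rot: [-1.411, 0.82, -0.82]
contact_force: [0.6, 0.6, -0.6]
grip_width: 0.0498
```

```bash
python3 - <<'E'
from h import *
from bx import box
st()
for n in ["scene","side","wrist"]:
    c=camera(n); P=pts(c); save(c,n+"1"); np.savez("e_"+n+".npz",P=P,img=c["img"])
    if n!="wrist":
        r=cut_out(n,"lid")
        try: box(P,r[0]["region"])
        except Exception as e: print(e)
    hsv=cv2.cvtColor(c["img"],cv2.COLOR_RGB2HSV)
    red=((hsv[...,0]<8)|(hsv[...,0]>172))&(hsv[...,1]>170)&(hsv[...,2]>60)
    red&=(np.abs(P[...,0]-.43)<.1)&(np.abs(P[...,1]+.24)<.12)
    q=P[red]
    if len(q)<20: print(n,"no red"); continue
    top=q[q[:,2]>np.percentile(q[:,2],95)-.004]
    print(n," top",len(top),cv2.minAreaRect((top[:,:2]*1000).astype(np.float32)),top[:,2].mean())
E
```

```text
t 7.58 tcp [ 0.4159 -0.2426  0.2226] rot [-1.411  0.82  -0.82 ] F [ 0.64  0.55 -0.55] w 0.0498
front -0.1214 tongue -0.1747 back 0.1357 wid 0.2294 vc 0.0055 tonguev -0.0205 0.0315 angs 0.003439154575475596 0.00403216112899935
yaw -0.1312 tilt 0.0144 hinge [ 0.6867 -0.0259  0.1047] origin xy [ 0.5677 -0.0102] staple [0.4141 0.0101] lidfront [0.4687 0.0029 0.1119]
scene  top 108 ((417.7210388183594, -241.1126708984375), (42.16115188598633, 12.748980522155762), 29.113269805908203) 0.04613966936797454
front -0.0954 tongue -0.1105 back 0.1131 wid 0.231 vc 0.0085 tonguev -0.0087 0.0653 angs 0.00317081194674843 0.001609726503159542
yaw -0.1326 tilt 0.016 hinge [ 0.7319 -0.0346  0.1051] origin xy [ 0.613  -0.0187] staple [0.4593 0.0018] lidfront [ 0.5139 -0.0055  0.1127]
side  top 129 ((415.5108642578125, -243.69960021972656), (42.73908615112305, 13.07880973815918), 31.09016227722168) 0.04801108036003807
wrist  top 424 ((433.9065856933594, -219.89187622070312), (98.45773315429688, 30.175758361816406), 32.10749816894531) 0.04721270572162507
```

View pics/wrist1.png

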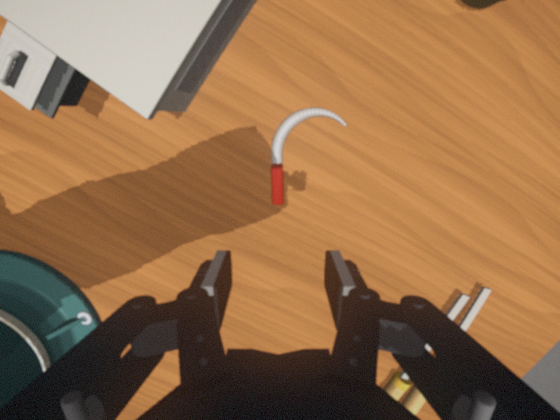

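View pics/scene1.png

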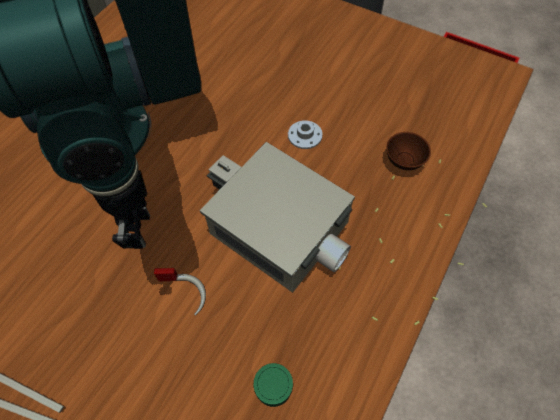

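```bash
python3 - <<'E'
from h import *
d=np.load("e_wrist.npz");P=d["P"];img=d["img"]
hsv=cv2.cvtColor(img,cv2.COLOR_RGB2HSV)
red=((hsv[...,0]<8)|(hsv[...,0]>172))&(hsv[...,1]>150)&(hsv[...,2]>60)&(np.abs(P[...,2]-.047)<.004)
k,lab,sta,cen=cv2.connectedComponentsWithStats(red.astype(np.uint8))
for i in range(1,k):
    if sta[i,4]>30:
        q=P[lab==i]; print(cen[i].round(),sta[i,4],cv2.minAreaRect((q[:,:2]*1000).astype(np.float32)),q[:,2].mean())
E
```

```text
[277. 185.] 426 ((415.0487060546875, -241.8758544921875), (43.140098571777344, 13.039048194885254), 31.888668060302734) 0.04594767708178538
```

Call:
send_rows(commands=[[0, 2.9, 0, 0, 5], [0, 2.9, 0, 0, 5], [0, 2.9, 0, 0, 5], [0, 2.9, 0, 0, 5], [0, 2.9, 0, 0, 5], [0, 2.9, 0, 0, 5], [0, 2.5, 0, 0, 5], [0, 1.2, 0, 0, 5], [0, 0, 0, 0, 5]])

```text
time_s: 8.58
tcp_pos: [0.4149, -0.2413, 0.0096]
tool_rot: [-1.409, 0.827, -0.82]
contact_force: [-0.5, 0.6, -0.6]
grip_width: 0.0502
```

Call:
send_rows(commands=[[0, 0, 0, 0, 2.5], [0, 0, 0, 0, 0.5], [0, 0, 0, 0, 0.5], [0, 0, 0, 0, 0.5], [0, 0, 0, 0, 0.5], [0, 0, 0, 0, 0.5]], force=60)

```text
time_s: 9.08
tcp_pos: [0.4168, -0.2429, 0.013]
tool_rot: [-1.41, 0.821, -0.825]
contact_force: [-0.2, 1.3, 7.0]
grip_width: 0.0129
```

Call:
send_rows(commands=[[0, -0.5, 0, 0, 0.5], [0, -1.5, 0, 0, 0.5], [0, -2.5, 0, 0, 0.5], [0, -2.5, 0, 0, 0.5], [0, -2.5, 0, 0, 0.5], [0, -2.5, 0, 0, 0.5], [0, -2.5, 0, 0, 0.5], [0, -2.5, 0, 0, 0.5], [0, -1.5, 0, 0, 0.5], [0, -0.5, 0, 0, 0.5], [0, 0, 0, 0, 0.5]])

```text
time_s: 10.0
tcp_pos: [0.4164, -0.2427, 0.203]
tool_rot: [-1.41, 0.821, -0.825]
contact_force: [0.0, 0.6, -2.0]
grip_width: 0.0137
```

```bash
python3 - <<'E'
from h import *
s=st()
R=Rn.from_rotvec(s["tool_rot"]).as_matrix();print("yaw",np.arctan2(R[1,0],R[0,0]))
for n in ["wrist","side"]:
    c=camera(n); P=pts(c); save(c,n+"2"); 
    Q=(P-np.array(s["tcp_pos"]))@R   # tool coordinates
    hsv=cv2.cvtColor(c["img"],cv2.COLOR_RGB2HSV)
    r=cut_out(n,"pin")
    np.savez("f_"+n+".npz",P=P,Q=Q,img=c["img"],m=r[0]["region"] if r else np.zeros(P.shape[:2],bool))
    q=Q[r[0]["region"]]; q=q[(np.abs(q[:,1])<.06)]; print(n,len(q),q.min(0).round(4),q.max(0).round(4),"y med",np.median(q[:,1]))
E
```

```text
t 10.0 tcp [ 0.4164 -0.2427  0.203 ] rot [-1.41   0.821 -0.825] F [ 0.02  0.56 -1.99] w 0.0137
yaw -1.0567846838897335
wrist 8820 [-0.0074 -0.0349 -0.0232] [0.0847 0.0116 0.0836] y med -0.0007708594166313412
side 748 [-0.0052 -0.0541 -0.0242] [0.0849 0.0126 0.0828] y med 0.0008995971731541234
```

View pics/wrist2.png

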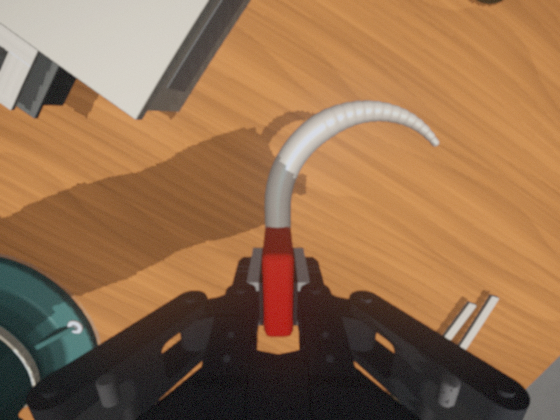

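View pics/side2.png

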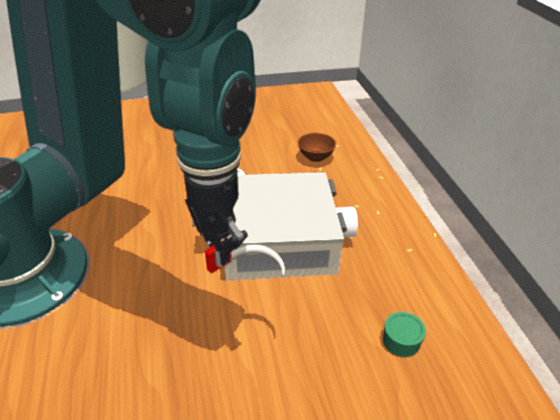

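```bash
python3 - <<'E'
from h import *
from scipy.optimize import least_squares
for n in ["wrist","side"]:
    d=np.load(f"f_{n}.npz");Q=d["Q"];q=Q[cv2.erode(d["m"].astype(np.uint8),np.ones((3,3)))>0] if n=="wrist" else Q[d["m"]]
    q=q[(q[:,1]>-.015)&(q[:,1]<.014)&(q[:,2]>.03)]
    xz=q[:,[0,2]]
    # top-surface pts; fit circle radius 48 
    f=least_squares(lambda c:np.hypot(*(xz-c).T)-.048,[.048,.032],loss="soft_l1",f_scale=.003)
    r=xz-f.x;an=np.arctan2(r[:,1],r[:,0])
    print(n,len(q),"centre",f.x.round(4),"ang",np.percentile(an,[0,.5,2,50,98]).round(3),"std",np.std(f.fun).round(4))
    phi=.741
    a=an-phi; a=np.where(a<-1,a+2*np.pi,a)
    for lo in np.arange(-.1,2.2,.2):
        s=(a>=lo)&(a<lo+.2)
        if s.sum()>5:
            top=np.percentile(q[s,1],10); th=.0036+.0076*min(lo+.1,1.39)
            rad=np.hypot(*r[s].T)
            print("  a %.1f n %d top y %.4f underside %.4f  rad %.4f..%.4f"%(lo+.1,s.sum(),top,top+th,rad.min(),rad.max()))
    # paddle top
    if n=="wrist":
        hsv=cv2.cvtColor(d["img"],cv2.COLOR_RGB2HSV)
        red=((hsv[...,0]<8)|(hsv[...,0]>172))&(hsv[...,1]>150)&(hsv[...,2]>60)&d["m"]
        p=Q[red];tp=np.percentile(p[:,1],5);p=p[p[:,1]<tp+.004];print("paddle",cv2.minAreaRect((p[:,[0,2]]*1000).astype(np.float32)),"top y",np.median(p[:,1]),"=> underside",np.median(p[:,1])+.046)
        A=np.c_[p[:,2],p[:,0],np.ones(len(p))];print(np.linalg.lstsq(A,p[:,1],rcond=None)[0])
E
```

```text
wrist 4512 centre [0.0467 0.0307] ang [-3.141 -3.129  0.841  2.187  3.1  ] std 0.0031
  a 0.0 n 58 top y 0.0079 underside 0.0115  rad 0.0464..0.0499
  a 0.2 n 139 top y 0.0069 underside 0.0120  rad 0.0457..0.0502
  a 0.4 n 191 top y 0.0050 underside 0.0117  rad 0.0444..0.0506
  a 0.6 n 264 top y 0.0037 underside 0.0119  rad 0.0442..0.0514
  a 0.8 n 323 top y 0.0023 underside 0.0120  rad 0.0433..0.0523
  a 1.0 n 387 top y 0.0007 underside 0.0119  rad 0.0426..0.0531
  a 1.2 n 476 top y -0.0008 underside 0.0119  rad 0.0416..0.0535
  a 1.4 n 525 top y -0.0015 underside 0.0127  rad 0.0411..0.0536
  a 1.6 n 497 top y -0.0016 underside 0.0126  rad 0.0415..0.0537
  a 1.8 n 495 top y -0.0016 underside 0.0126  rad 0.0410..0.0536
  a 2.0 n 464 top y -0.0016 underside 0.0125  rad 0.0413..0.0536
  a 2.2 n 442 top y -0.0015 underside 0.0126  rad 0.0408..0.0535
paddle ((-0.15610933303833008, 26.51154899597168), (13.644227027893066, 99.51811218261719), 0.04006959870457649) top y -0.03301400612122184 => underside 0.012985993878778163
[-0.12677586 -0.00939306 -0.03301951]
side 412 centre [0.0516 0.0295] ang [0.778 0.839 0.943 2.25  3.091] std 0.0029
  a 0.2 n 13 top y 0.0077 underside 0.0128  rad 0.0453..0.0491
  a 0.4 n 15 top y 0.0067 underside 0.0133  rad 0.0455..0.0498
  a 0.6 n 23 top y 0.0047 underside 0.0129  rad 0.0447..0.0513
  a 0.8 n 28 top y 0.0034 underside 0.0131  rad 0.0450..0.0534
  a 1.0 n 33 top y 0.0023 underside 0.0135  rad 0.0441..0.0537
  a 1.2 n 41 top y 0.0005 underside 0.0132  rad 0.0450..0.0547
  a 1.4 n 49 top y -0.0005 underside 0.0137  rad 0.0432..0.0580
  a 1.6 n 49 top y -0.0013 underside 0.0128  rad 0.0435..0.0557
  a 1.8 n 44 top y -0.0013 underside 0.0129  rad 0.0430..0.0557
  a 2.0 n 50 top y -0.0016 underside 0.0126  rad 0.0438..0.0567
  a 2.2 n 45 top y -0.0013 underside 0.0129  rad 0.0434..0.0559
```

Call:
send_rows(commands=[[0, 0, 0, -7, 0.5], [0, 0, 0, -7, 0.5], [0, 0, 0, -7, 0.5], [0, 0, 0, -7, 0.5], [0, 0, 0, -7, 0.5], [0, 0, 0, -7, 0.5], [0, 0, 0, -7, 0.5], [0, 0, 0, -7, 0.5], [0, 0, 0, -7, 0.5], [0, 0, 0, -7, 0.5], [0, 0, 0, -7, 0.5], [0, 0, 0, -7, 0.5], [0, 0, 0, -7, 0.5], [0, 0, 0, -7, 0.5], [0, 0, 0, -7, 0.5], [0, 0, 0, -7, 0.5], [0, 0, 0, -7, 0.5], [0, 0, 0, -7, 0.5], [0, 0, 0, -7, 0.5], [0, 0, 0, -7, 0.5]])

```text
time_s: 11.87
tcp_pos: [0.4158, -0.2421, 0.2008]
tool_rot: [-1.287, -1.077, 1.077]
contact_force: [-0.1, -0.1, -0.4]
grip_width: 0.0136
```

Call:
send_rows(commands=[[0, 0, 0, -7, 0.5], [0, 0, 0, -7, 0.5], [0, 0, 0, -7, 0.5], [0, 0, 0, -7, 0.5], [0, 0, 0, -7, 0.5], [0, 0, 0, -7, 0.5], [0, 0, 0, -7, 0.5], [0, 0, 0, -7, 0.5], [0, 0, 0, -7, 0.5], [0, 0, 0, -7, 0.5], [0, 0, 0, -6, 0.5], [0, 0, 0, -3.2, 0.5], [0, 0, 0, 0, 0.5]])

```text
time_s: 12.95
tcp_pos: [0.4158, -0.2421, 0.2009]
tool_rot: [-0.376, -2.02, 2.018]
contact_force: [0.2, 0.8, -1.5]
grip_width: 0.0135
```

Call:
send_rows(commands=[[0, 0, -2, 0, 0.5], [0, 0, -3, 0, 0.5], [0, 0, -3, 0, 0.5], [0, 0, -3, 0, 0.5], [0, 0, -3, 0, 0.5], [0, 0, -3, 0, 0.5], [0, 0, -3, 0, 0.5], [0, 0, -3, 0, 0.5], [0, 0, -2.5, 0, 0.5], [0, 0, -2.0, 0, 0.5], [0, 0, 0, 0, 0.5]])

```text
time_s: 13.87
tcp_pos: [0.5168, 0.0166, 0.201]
tool_rot: [-0.379, -2.018, 2.017]
contact_force: [-0.5, 0.2, -2.2]
grip_width: 0.0133
```

```bash
python3 - <<'E'
from h import *
s=st()
R=Rn.from_rotvec(s["tool_rot"]).as_matrix();print("yaw",np.arctan2(R[1,0],R[0,0]),"tooly",R[:,1].round(4),"j",np.round(s["joint_positions"],3))
for n in ["wrist","scene","side"]:
    c=camera(n); P=pts(c); save(c,n+"3"); np.savez("g_"+n+".npz",P=P,img=c["img"],K=c["intrinsics"],dist=c["dist"],R=c["R"],t=c["t"])
    b=boxes_of(n,"staple"); print(n,[(round(x["conf"],2),np.round(w(c,x["location"]),4)) for x in b[:2]])
E
```

```text
t 13.87 tcp [0.5168 0.0166 0.201 ] rot [-0.379 -2.018  2.017] F [-0.5   0.16 -2.23] w 0.0133
yaw 2.769311910856824 tooly [-8.e-04  1.e-03 -1.e+00] j [-1.260e-01  2.610e-01 -1.340e-01  1.176e+00  1.000e-03 -1.325e+00]
wrist [(0.64, array([ 0.5442, -0.0407,  0.1151]))]
scene [(0.82, array([ 0.5848, -0.0369,  0.1119]))]
side [(0.7, array([ 0.5523, -0.071 ,  0.1074]))]
```

View pics/wrist3.png

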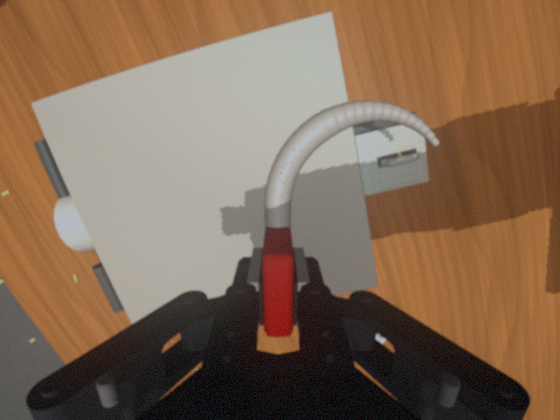

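View pics/side3.png

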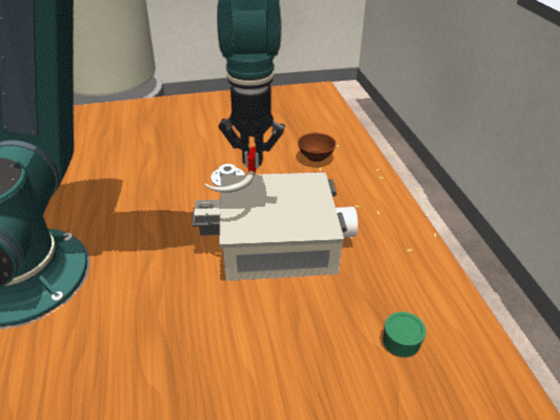

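```bash
python3 - <<'E'
from h import *
d=np.load("g_wrist.npz");P=d["P"];img=d["img"]
cr=img[90:210,340:460];cv2.imwrite("pics/crop3.png",cv2.resize(cr,None,fx=5,fy=5,interpolation=cv2.INTER_NEAREST)[...,::-1])
sub=P[140:175,370:425]
m=(sub[...,2]>.1165)&(sub[...,2]<.15)
q=sub[m];print(len(q),q.min(0).round(4),q.max(0).round(4),q.mean(0).round(4))
print(cv2.minAreaRect((q[:,:2]*1000).astype(np.float32)), "z",np.percentile(q[:,2],[10,50,90]).round(4))
rr=np.argwhere(m)+[140,370];print(rr.min(0),rr.max(0))
t=P[165:190,370:420];print("tongue z",np.median(t[...,2]))
# pin tip
pt=P[125:150,420:445];mm=pt[...,2]>.17;print("tip", pt[mm].mean(0).round(4))
s=get_state();R=Rn.from_rotvec(s["tool_rot"]).as_matrix()
# tongue edges in box frame
yaw=-.1315;xh=np.array([np.cos(yaw),np.sin(yaw)]);yh=np.array([-xh[1],xh[0]])
L=(P[...,2]>.105)&(P[...,2]<.119);L[:, :350]=0
L[:95]=0;L[200:]=0
g=P[L][:,:2]-[.5677,-.0105];X=g@xh;Y=g@yh
f=X<-.130
print("tongue X",X[f].min(),"Y",[ (round(a,3),Y[(X>a)&(X<a+.008)].min().round(4),Y[(X>a)&(X<a+.008)].max().round(4)) for a in (-.175,-.165,-.14)])
gs=q[:,:2]-[.5677,-.0105];print("staple in box",(gs@xh).min(),(gs@xh).max(),(gs@yh).min(),(gs@yh).max())
E
```

```text
335 [0.3953 0.0042 0.1166] [0.4276 0.0126 0.128 ] [0.4132 0.0082 0.1243]
((411.4100646972656, 8.851250648498535), (6.1451826095581055, 32.755821228027344), 83.2670669555664) z [0.1213 0.125  0.1265]
[152 378] [167 420]
tongue z 0.11247574467027377
tip [ 0.4195 -0.0196  0.1944]
tongue X -0.18181994172250482 Y [(-0.175, np.float64(-0.0248), np.float64(0.0243)), (-0.165, np.float64(-0.0267), np.float64(0.0234)), (-0.14, np.float64(-0.0264), np.float64(0.0237))]
staple in box -0.17387272300510137 -0.1410928529307038 -0.00449573545858006 0.001886200041854732
```

View pics/crop3.png

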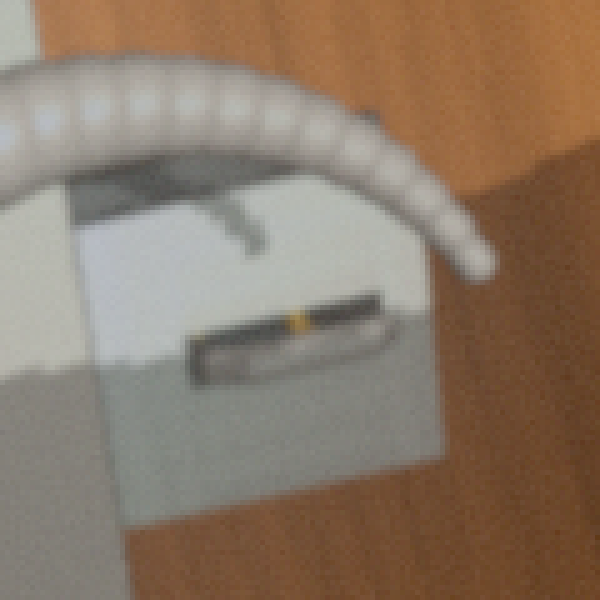

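Call:
send_rows(commands=[[0, 1, 0.28, 0, 0.5], [0, 2, 0, 0, 0.5], [0, 2, 0, 0, 0.5], [0, 1.5, 0, 0, 0.5], [0, 0.7, 0, 0, 0.5], [0, 0.2, 0, 0, 0.5], [0, 0, 0, 0, 0.5]])

```text
time_s: 14.75
tcp_pos: [0.5151, 0.0107, 0.1279]
tool_rot: [-0.381, -2.017, 2.017]
contact_force: [-0.8, -0.5, -1.6]
grip_width: 0.0128
```

```bash
python3 - <<'E'
from h import *
s=st()
R=Rn.from_rotvec(s["tool_rot"]).as_matrix();print("yaw",np.arctan2(R[1,0],R[0,0]))
for n in ["wrist","side"]:
    c=camera(n); P=pts(c); save(c,n+"4"); np.savez("i_"+n+".npz",P=P,img=c["img"])
    a={"wrist":(70,230,330,470),"side":(160,260,170,290)}[n]
    cv2.imwrite(f"pics/crop4{n}.png",cv2.resize(c["img"][a[0]:a[1],a[2]:a[3]],None,fx=5,fy=5,interpolation=cv2.INTER_CUBIC)[...,::-1])
E
```

```text
t 14.75 tcp [0.5151 0.0107 0.1279] rot [-0.381 -2.017  2.017] F [-0.82 -0.46 -1.6 ] w 0.0128
yaw 2.768183213322116
```

View pics/wrist4.png

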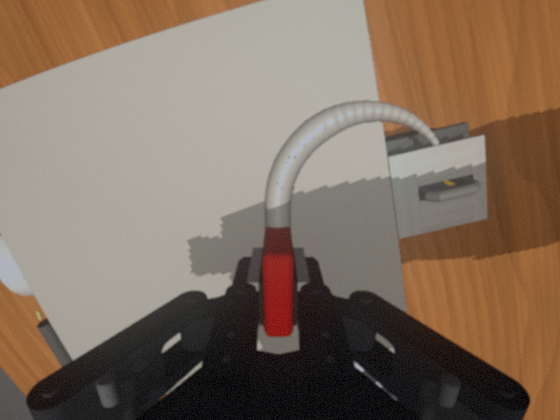

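View pics/crop4side.png

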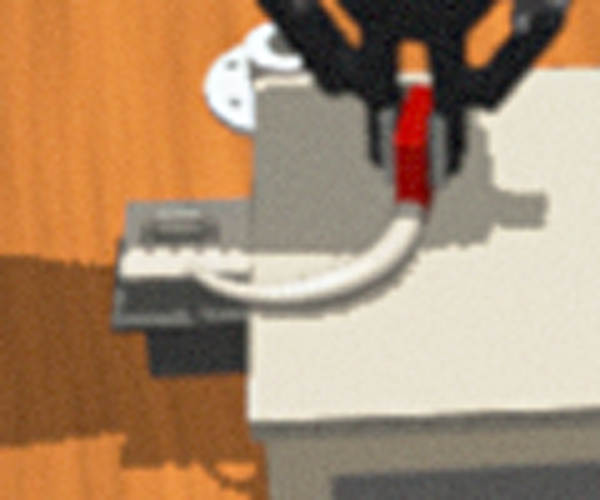

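```bash
python3 - <<'E'
from h import *
from scipy.optimize import least_squares
s=st();R=Rn.from_rotvec(s["tool_rot"]).as_matrix();T=np.array(s["tcp_pos"])
P=np.load("i_wrist.npz")["P"];Q=(P-T)@R
sub=P[172:205,410:488];m=(sub[...,2]>.1175)&(sub[...,2]<.14)
k,lab,stt,cen=cv2.connectedComponentsWithStats(m.astype(np.uint8));i=1+np.argmax(stt[1:,4]);m=lab==i
print("staple px",cen[i]+[410,172],stt[i])
q=sub[m];r=cv2.minAreaRect((q[:,:2]*1000).astype(np.float32));print(r,np.percentile(q[:,2],[10,50,90]).round(4))
qt=Q[172:205,410:488][m];rt=cv2.minAreaRect((qt[:,[0,2]]*1000).astype(np.float32));print("staple tool",rt)
n=np.load("f_wrist.npz");
# arc centre again from this picture
hsv=P[...,2];u=np.zeros(P.shape[:2],bool);u[95:225,260:440]=1
b=u&(Q[...,1]>-.006)&(Q[...,1]<.0105)&(Q[...,2]>.03)
xz=Q[b][:,[0,2]];xz=xz[np.abs(np.hypot(*(xz-[.047,.031]).T)-.048)<.009]
f=least_squares(lambda c:np.hypot(*(xz-c[:2]).T)-.048,[.048,.031],loss="soft_l1",f_scale=.003);print("centre",f.x,len(xz),np.std(f.fun))
c=f.x; sp=np.array(rt[0])/1000; d=sp-c; print("dist",np.hypot(*d),"angle",np.arctan2(d[1],d[0]))
print("lid z at tongue", np.median(P[205:220,430:470,2]), "lid", np.median(P[100:150,200:260,2]))
# world vector staple - centre vs box -x
cw=T+R@np.array([c[0],0,c[1]]); print("centre w",cw[:2],"staple w",np.array(r[0])/1000)
E
```

```text
t 14.85 tcp [0.5157 0.0109 0.1287] rot [-0.382 -2.018  2.018] F [ 0.45  1.28 -2.06] w 0.0132
staple px [452.49764521 191.91051805] [ 12   7  59  23 637]
((411.8641052246094, 8.386281967163086), (6.169588088989258, 31.192913055419922), 82.66786193847656) [0.1207 0.1249 0.1263]
staple tool ((95.77465057373047, 40.12530517578125), (31.190757751464844, 6.169631004333496), 14.035134315490723)
centre [0.04760272 0.03309016] 5282 0.003591328200202053
dist 0.04868293271725177 angle 0.14501723830977384
lid z at tongue 0.11259378273096668 lid 0.11084881456277036
centre w [ 0.45927804 -0.00261184] staple w [0.41186411 0.00838628]
```

Call:
send_rows(commands=[[0.05, 0, -0.28, 0, 0.5], [0, 0.2, 0, 0, 0.5], [0, 0.1, 0, 0, 0.5], [0, 0, 0, 0, 0.5], [0, 0, 0, 0, 0.5]])

```text
time_s: 15.27
tcp_pos: [0.5158, 0.0139, 0.1249]
tool_rot: [-0.38, -2.018, 2.018]
contact_force: [0.4, 0.4, -1.2]
grip_width: 0.0131
```

Call:
send_rows(commands=[[0, 0.1, 0, 0, 0.5], [0, 0, 0, 0, 0.5], [0, 0, 0, 0, 0.5]])

```text
time_s: 15.52
tcp_pos: [0.5159, 0.0139, 0.1239]
tool_rot: [-0.381, -2.018, 2.018]
contact_force: [0.5, 1.2, 0.9]
grip_width: 0.0132
```

Call:
send_rows(commands=[[0, 0.05, 0, 0, 0.5], [0, 0, 0, 0, 0.5], [0, 0, 0, 0, 0.5]])

```text
time_s: 15.77
tcp_pos: [0.5159, 0.0139, 0.1234]
tool_rot: [-0.381, -2.018, 2.018]
contact_force: [1.9, 1.7, 2.3]
grip_width: 0.0133
```

```bash
cat > plan.py <<'E'
import numpy as np,sys
# rows for pivot about arc centre: fixed in tool coords (vx,vz): turn by -d (clockwise +deg about y)
def step(deg,vx=.0475,vz=.0307):
    a=np.deg2rad(-deg) # yaw change
    v=np.array([vx,vz]);Rr=np.array([[np.cos(a),-np.sin(a)],[np.sin(a),np.cos(a)]])
    return v-Rr@v   # TCP shift in tool axes before turn (plan x, z)
for d in (1,2,3,5): print(d,(step(d)*100).round(4))
E
python3 plan.py
```

```text
1 [-0.0529  0.0834]
2 [-0.1042  0.1676]
3 [-0.1542  0.2528]
5 [-0.2495  0.4257]
```

Call:
send_rows(commands=[[-0.154, 0, 0.253, 3, 0.5], [-0.154, 0, 0.253, 3, 0.5], [-0.154, 0, 0.253, 3, 0.5], [-0.154, 0, 0.253, 3, 0.5], [-0.154, 0, 0.253, 3, 0.5], [0, 0, 0, 0, 0.5]])

```text
time_s: 16.27
tcp_pos: [0.5168, -0.0014, 0.1233]
tool_rot: [-0.612, -1.855, 1.856]
contact_force: [0.6, 1.0, 2.0]
grip_width: 0.0132
```

```bash
cat > chk.py <<'E'
from h import *
def chk():
    s=st();R=Rn.from_rotvec(s["tool_rot"]).as_matrix();y=np.arctan2(R[1,0],R[0,0])
    T=np.array(s["tcp_pos"]);C=T+R@[.0475,0,.0307]
    psi=np.mod(y+.741+.1315,2*np.pi);al=np.pi-psi
    f=np.array(s["contact_force"])
    print("yaw",y.round(4),"centre",C[:2].round(4),"alpha(through)",al.round(3),"tipy mm",(48*np.sin(al)).round(1),"torque",np.round(s["torque"],3))
E
python3 - <<'E'
from chk import *
chk()
for n in ["wrist","side"]:
    c=camera(n); save(c,n+"5")
    a={"wrist":(70,230,330,490),"side":(160,260,170,290)}[n]
    cv2.imwrite(f"pics/crop5{n}.png",cv2.resize(c["img"][a[0]:a[1],a[2]:a[3]],None,fx=5 if n=="side" else 4,fy=5 if n=="side" else 4,interpolation=cv2.INTER_CUBIC)[...,::-1])
E
```

```text
t 16.27 tcp [ 0.5168 -0.0014  0.1233] rot [-0.612 -1.855  1.856] F [0.63 0.95 2.01] w 0.0132
yaw 2.5044 centre [0.4603 0.0022] alpha(through) -0.235 tipy mm -11.2 torque [ 0.097  0.148 -0.037]
```

View pics/crop5wrist.png

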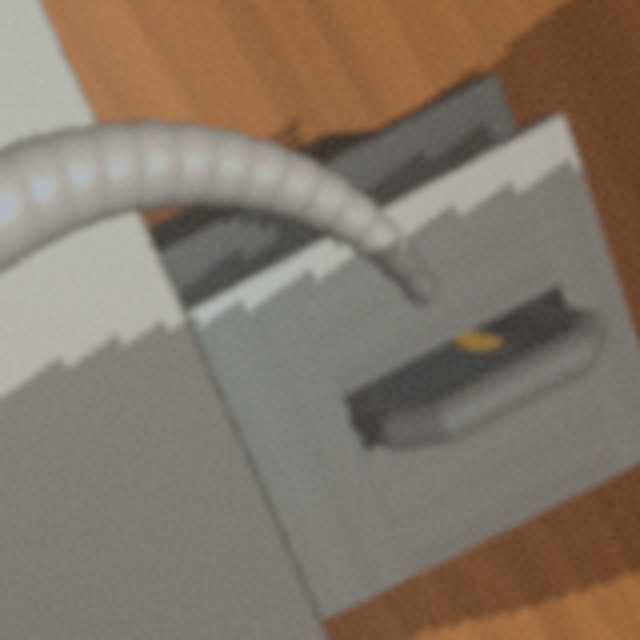

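View pics/crop5side.png

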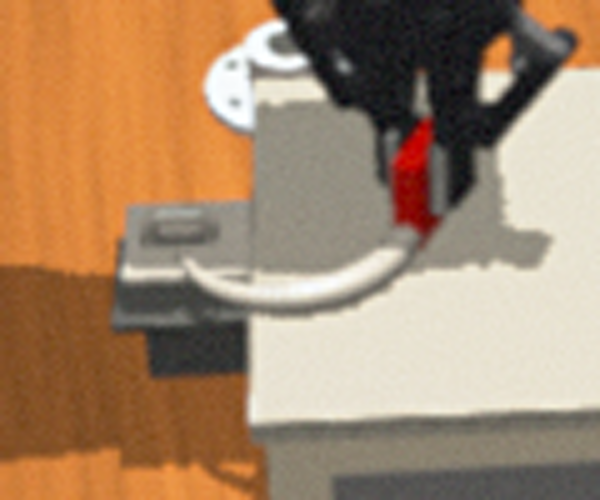

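Call:
send_rows(commands=[[-0.154, 0, 0.253, 3, 0.5], [-0.154, 0, 0.253, 3, 0.5], [-0.154, 0, 0.253, 3, 0.5], [-0.104, 0, 0.168, 2, 0.5], [-0.104, 0, 0.168, 2, 0.5], [0, 0, 0, 0, 0.5]])

```text
time_s: 16.87
tcp_pos: [0.5144, -0.0136, 0.1233]
tool_rot: [-0.786, -1.709, 1.71]
contact_force: [1.2, -0.8, 2.8]
grip_width: 0.0131
```

```bash
cat > look.py <<'E'
from chk import *
import sys
k=sys.argv[1]; chk()
for n in ["wrist","side"]:
    c=camera(n); save(c,n+k)
    a={"wrist":(70,230,330,490),"side":(160,260,170,290)}[n]
    z=5 if n=="side" else 4
    cv2.imwrite(f"pics/crop{k}{n}.png",cv2.resize(c["img"][a[0]:a[1],a[2]:a[3]],None,fx=z,fy=z,interpolation=cv2.INTER_CUBIC)[...,::-1])
E
python3 look.py 6
```

```text
t 16.87 tcp [ 0.5144 -0.0136  0.1233] rot [-0.786 -1.709  1.71 ] F [ 1.17 -0.76  2.77] w 0.0131
yaw 2.2803 centre [0.4602 0.0024] alpha(through) -0.011 tipy mm -0.5 torque [-0.153  0.281  0.106]
```

View pics/crop6wrist.png

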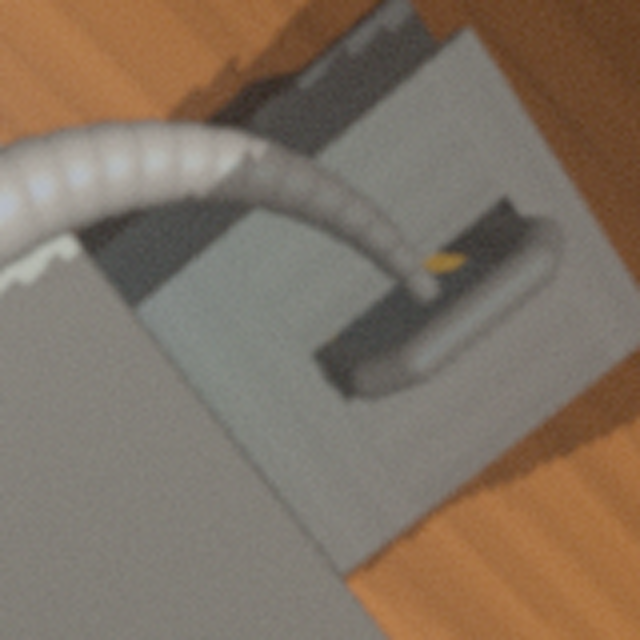

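Call:
send_rows(commands=[[-0.104, 0, 0.168, 2, 0.5], [-0.104, 0, 0.168, 2, 0.5], [-0.104, 0, 0.168, 2, 0.5], [-0.104, 0, 0.168, 2, 0.5], [0, 0, 0, 0, 0.5]])

```text
time_s: 17.38
tcp_pos: [0.5117, -0.0209, 0.1233]
tool_rot: [-0.883, -1.615, 1.616]
contact_force: [1.1, -1.8, 2.4]
grip_width: 0.0134
```

Call:
send_rows(commands=[[-0.104, 0, 0.168, 2, 0.5], [-0.104, 0, 0.168, 2, 0.5], [-0.104, 0, 0.168, 2, 0.5], [0, 0, 0, 0, 0.5]])

```text
time_s: 17.72
tcp_pos: [0.509, -0.0261, 0.1233]
tool_rot: [-0.952, -1.543, 1.544]
contact_force: [0.5, -0.8, 3.5]
grip_width: 0.0129
```

```bash
python3 look.py 7
```

```text
t 17.72 tcp [ 0.509  -0.0261  0.1233] rot [-0.952 -1.543  1.544] F [ 0.49 -0.84  3.48] w 0.0129
yaw 2.0367 centre [0.4602 0.0026] alpha(through) 0.232 tipy mm 11.1 torque [-0.171  0.173  0.11 ]
```

View pics/crop7wrist.png

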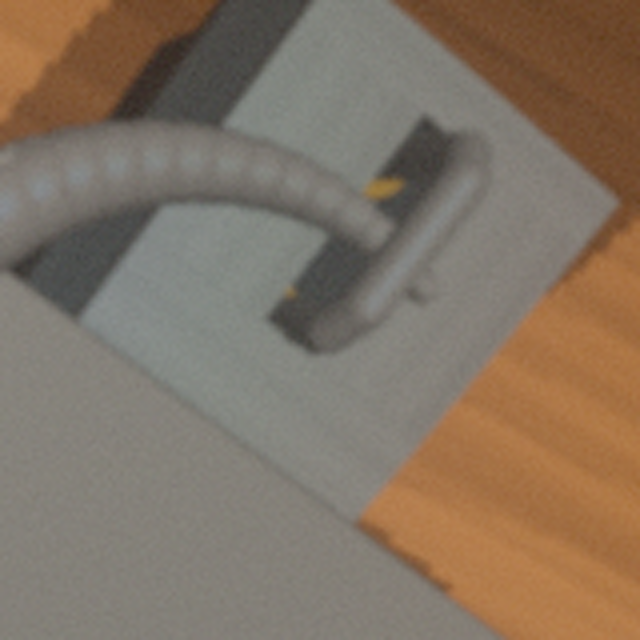

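Call:
send_rows(commands=[[-0.104, 0, 0.168, 2, 0.5], [-0.104, 0, 0.168, 2, 0.5], [-0.104, 0, 0.168, 2, 0.5], [0, 0, 0, 0, 0.5]])

```text
time_s: 18.15
tcp_pos: [0.5057, -0.031, 0.1233]
tool_rot: [-1.016, -1.47, 1.47]
contact_force: [-0.3, -1.1, 2.4]
grip_width: 0.0135
```

Call:
send_rows(commands=[[-0.104, 0, 0.168, 2, 0.5], [-0.104, 0, 0.168, 2, 0.5], [0, 0, 0, 0, 0.5]])

```text
time_s: 18.4
tcp_pos: [0.5032, -0.0341, 0.1233]
tool_rot: [-1.057, -1.421, 1.421]
contact_force: [-0.3, -1.1, 3.3]
grip_width: 0.0134
```

Call:
send_rows(commands=[[-0.104, 0, 0.168, 2, 0.5], [-0.104, 0, 0.168, 2, 0.5], [0, 0, 0, 0, 0.5]])

```text
time_s: 18.65
tcp_pos: [0.5006, -0.037, 0.1233]
tool_rot: [-1.096, -1.371, 1.371]
contact_force: [1.1, -1.4, 3.1]
grip_width: 0.0133
```

Call:
send_rows(commands=[[-0.104, 0, 0.168, 2, 0.5], [-0.104, 0, 0.168, 2, 0.5], [0, 0, 0, 0, 0.5]])

```text
time_s: 18.9
tcp_pos: [0.4977, -0.0397, 0.1233]
tool_rot: [-1.133, -1.321, 1.32]
contact_force: [-0.9, -1.2, 2.4]
grip_width: 0.0132
```

Call:
send_rows(commands=[[-0.104, 0, 0.168, 2, 0.5], [0, 0, 0, 0, 0.5], [0, 0, 0, 0, 0.5]])

```text
time_s: 19.15
tcp_pos: [0.4963, -0.0408, 0.1232]
tool_rot: [-1.15, -1.297, 1.296]
contact_force: [0.1, -1.2, 2.8]
grip_width: 0.013
```

```bash
python3 look.py 8
```

```text
t 19.15 tcp [ 0.4963 -0.0408  0.1232] rot [-1.15  -1.297  1.296] F [ 0.14 -1.2   2.79] w 0.013
yaw 1.69 centre [0.4602 0.0027] alpha(through) 0.579 tipy mm 26.3 torque [-0.212  0.165  0.123]
```

View pics/crop8wrist.png

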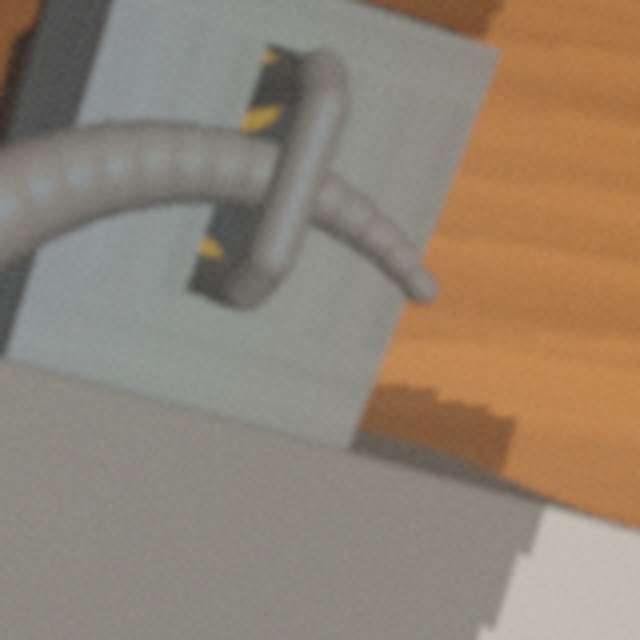

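Going well: the bar passes centrally under the crown, with the tip past it. No wedge contact yet; I continue in small steps, watching the forces.

Call:
send_rows(commands=[[-0.104, 0, 0.168, 2, 0.5], [0, 0, 0, 0, 0.5], [0, 0, 0, 0, 0.5]])

```text
time_s: 19.5
tcp_pos: [0.4947, -0.0421, 0.1233]
tool_rot: [-1.169, -1.27, 1.27]
contact_force: [1.0, -1.0, 1.9]
grip_width: 0.0128
```

Call:
send_rows(commands=[[-0.104, 0, 0.168, 2, 0.5], [0, 0, 0, 0, 0.5], [0, 0, 0, 0, 0.5]])

```text
time_s: 19.75
tcp_pos: [0.4931, -0.0433, 0.1233]
tool_rot: [-1.186, -1.245, 1.244]
contact_force: [0.1, -0.6, 2.8]
grip_width: 0.0131
```

Call:
send_rows(commands=[[-0.053, 0, 0.083, 1, 0.5], [0, 0, 0, 0, 0.5], [0, 0, 0, 0, 0.5]])

```text
time_s: 20.0
tcp_pos: [0.4923, -0.044, 0.1233]
tool_rot: [-1.195, -1.231, 1.231]
contact_force: [0.8, -2.5, 1.8]
grip_width: 0.0136
```

Call:
send_rows(commands=[[-0.104, 0, 0.168, 2, 0.5], [0, 0, 0, 0, 0.5], [0, 0, 0, 0, 0.5]])

```text
time_s: 20.25
tcp_pos: [0.4906, -0.045, 0.1233]
tool_rot: [-1.211, -1.206, 1.205]
contact_force: [-0.2, -0.6, 2.1]
grip_width: 0.013
```

Call:
send_rows(commands=[[-0.053, 0, 0.083, 1, 0.5], [0, 0, 0, 0, 0.5], [0, 0, 0, 0, 0.5]])

```text
time_s: 20.5
tcp_pos: [0.4898, -0.0456, 0.1233]
tool_rot: [-1.22, -1.192, 1.192]
contact_force: [0.9, -1.2, 2.7]
grip_width: 0.0134
```

Call:
send_rows(commands=[[-0.053, 0, 0.083, 1, 0.5], [0, 0, 0, 0, 0.5], [0, 0, 0, 0, 0.5]])

```text
time_s: 20.75
tcp_pos: [0.4889, -0.0461, 0.1233]
tool_rot: [-1.228, -1.179, 1.179]
contact_force: [1.2, -1.8, 4.2]
grip_width: 0.0135
```

Call:
send_rows(commands=[[-0.053, 0, 0.083, 1, 0.5], [0, 0, 0, 0, 0.5], [-0.053, 0, 0.083, 1, 0.5], [0, 0, 0, 0, 0.5], [0, 0, 0, 0, 0.5]])

```text
time_s: 21.17
tcp_pos: [0.4872, -0.0471, 0.1233]
tool_rot: [-1.244, -1.153, 1.153]
contact_force: [0.6, -1.9, 1.3]
grip_width: 0.0132
```

Call:
send_rows(commands=[[-0.053, 0, 0.083, 1, 0.5], [0, 0, 0, 0, 0.5], [0, 0, 0, 0, 0.5]])

```text
time_s: 21.42
tcp_pos: [0.4863, -0.0475, 0.1232]
tool_rot: [-1.252, -1.14, 1.14]
contact_force: [0.7, -3.0, 2.4]
grip_width: 0.0133
```

Call:
send_rows(commands=[[-0.053, 0, 0.083, 1, 0.5], [0, 0, 0, 0, 0.5], [0, 0, 0, 0, 0.5]])

```text
time_s: 21.67
tcp_pos: [0.4854, -0.048, 0.1232]
tool_rot: [-1.259, -1.127, 1.127]
contact_force: [-0.1, -3.0, 0.7]
grip_width: 0.013
```

Call:
send_rows(commands=[[0, 0.03, 0, 0, 0.5], [-0.053, 0.02, 0.083, 1, 0.5], [0, 0, 0, 0, 0.5], [0, 0, 0, 0, 0.5]])

```text
time_s: 22.0
tcp_pos: [0.4846, -0.0484, 0.1228]
tool_rot: [-1.267, -1.114, 1.114]
contact_force: [-0.1, -2.2, 3.4]
grip_width: 0.0132
```

Call:
send_rows(commands=[[-0.053, 0.02, 0.083, 1, 0.5], [0, 0, 0, 0, 0.5], [-0.053, 0.02, 0.083, 1, 0.5], [0, 0, 0, 0, 0.5], [0, 0, 0, 0, 0.5]])

```text
time_s: 22.42
tcp_pos: [0.4829, -0.0493, 0.1224]
tool_rot: [-1.282, -1.088, 1.088]
contact_force: [0.5, -3.0, 3.9]
grip_width: 0.0132
```

```bash
python3 look.py 9
```

```text
t 22.42 tcp [ 0.4829 -0.0493  0.1224] rot [-1.282 -1.088  1.088] F [ 0.49 -2.96  3.94] w 0.0132
yaw 1.4074 centre [0.4603 0.0026] alpha(through) 0.862 tipy mm 36.4 torque [-0.386  0.182  0.108]
```

Call:
send_rows(commands=[[-0.053, 0.015, 0.083, 1, 0.5], [0, 0, 0, 0, 0.5], [-0.053, 0.015, 0.083, 1, 0.5], [0, 0, 0, 0, 0.5], [0, 0, 0, 0, 0.5]])

```text
time_s: 22.93
tcp_pos: [0.481, -0.05, 0.1221]
tool_rot: [-1.297, -1.062, 1.062]
contact_force: [0.3, -2.9, 4.1]
grip_width: 0.0131
```

Call:
send_rows(commands=[[-0.053, 0.015, 0.083, 1, 0.5], [0, 0, 0, 0, 0.5], [-0.053, 0.015, 0.083, 1, 0.5], [0, 0, 0, 0, 0.5], [0, 0, 0, 0, 0.5]])

```text
time_s: 23.35
tcp_pos: [0.4793, -0.0508, 0.1219]
tool_rot: [-1.311, -1.036, 1.035]
contact_force: [1.7, -2.9, 5.0]
grip_width: 0.0131
```

Call:
send_rows(commands=[[-0.053, 0.015, 0.083, 1, 0.5], [0, 0, 0, 0, 0.5], [-0.053, 0.015, 0.083, 1, 0.5], [0, 0, 0, 0, 0.5], [0, 0, 0, 0, 0.5]])

```text
time_s: 23.77
tcp_pos: [0.4776, -0.0514, 0.1217]
tool_rot: [-1.325, -1.01, 1.009]
contact_force: [2.0, -3.7, 6.4]
grip_width: 0.0132
```

Call:
send_rows(commands=[[-0.053, 0.01, 0.083, 1, 0.5], [0, 0, 0, 0, 0.5], [-0.053, 0.01, 0.083, 1, 0.5], [0, 0, 0, 0, 0.5], [0, 0, 0, 0, 0.5]])

```text
time_s: 24.18
tcp_pos: [0.4757, -0.052, 0.1215]
tool_rot: [-1.338, -0.983, 0.982]
contact_force: [1.7, -3.8, 5.4]
grip_width: 0.0132
```

Call:
send_rows(commands=[[-0.053, 0.01, 0.083, 1, 0.5], [0, 0, 0, 0, 0.5], [-0.053, 0.01, 0.083, 1, 0.5], [0, 0, 0, 0, 0.5], [0, 0, 0, 0, 0.5]])

```text
time_s: 24.6
tcp_pos: [0.474, -0.0525, 0.1214]
tool_rot: [-1.351, -0.957, 0.956]
contact_force: [2.1, -3.3, 7.1]
grip_width: 0.0134
```

```bash
python3 look.py 10
```

```text
t 24.6 tcp [ 0.474  -0.0525  0.1214] rot [-1.351 -0.957  0.956] F [ 2.12 -3.34  7.08] w 0.0134
yaw 1.2324 centre [0.4608 0.0025] alpha(through) 1.037 tipy mm 41.3 torque [-0.547 -0.191  0.02 ]
```

View pics/wrist10.png

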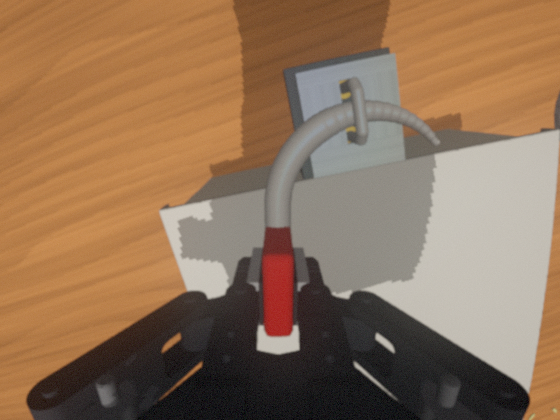

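Call:
send_rows(commands=[[-0.053, 0.005, 0.083, 1, 0.5], [0, 0, 0, 0, 0.5], [-0.053, 0.005, 0.083, 1, 0.5], [0, 0, 0, 0, 0.5], [0, 0, 0, 0, 0.5]])

```text
time_s: 25.12
tcp_pos: [0.4719, -0.0531, 0.1212]
tool_rot: [-1.364, -0.93, 0.93]
contact_force: [2.7, -5.3, 4.8]
grip_width: 0.0132
```

Call:
send_rows(commands=[[-0.053, 0.005, 0.083, 1, 0.5], [0, 0, 0, 0, 0.5], [0, 0, 0, 0, 0.5]])

```text
time_s: 25.37
tcp_pos: [0.4709, -0.0533, 0.1211]
tool_rot: [-1.37, -0.917, 0.917]
contact_force: [1.5, -4.0, 5.5]
grip_width: 0.0134
```

Call:
send_rows(commands=[[-0.053, 0.005, 0.083, 1, 0.5], [0, 0, 0, 0, 0.5], [0, 0, 0, 0, 0.5]])

```text
time_s: 25.62
tcp_pos: [0.4699, -0.0535, 0.1211]
tool_rot: [-1.376, -0.904, 0.903]
contact_force: [1.0, -4.5, 5.5]
grip_width: 0.0134
```

Call:
send_rows(commands=[[-0.053, 0.01, 0.083, 1, 0.5], [0, 0, 0, 0, 0.5], [0, 0, 0, 0, 0.5]])

```text
time_s: 25.87
tcp_pos: [0.469, -0.0536, 0.121]
tool_rot: [-1.382, -0.891, 0.89]
contact_force: [1.0, -4.3, 6.7]
grip_width: 0.0129
```

Call:
send_rows(commands=[[-0.053, 0.01, 0.083, 1, 0.5], [0, 0, 0, 0, 0.5], [0, 0, 0, 0, 0.5]])

```text
time_s: 26.12
tcp_pos: [0.4681, -0.0538, 0.121]
tool_rot: [-1.388, -0.877, 0.877]
contact_force: [2.4, -5.2, 6.9]
grip_width: 0.0136
```

```bash
python3 - <<'E'
from chk import *
chk()
c=camera("scene");P=pts(c);r=cut_out("scene","lid")
q=P[r[0]["region"]];q=q[(q[:,2]>.09)&(q[:,2]<.118)]
A=np.c_[q[:,:2],np.ones(len(q))]
for _ in range(3):
    k=np.linalg.lstsq(A,q[:,2],rcond=None)[0];e=np.abs(q[:,2]-A@k)<.003;q=q[e];A=A[e]
xh=np.array([np.cos(-.1315),np.sin(-.1315)]);print("lid slope",-(k[:2]@xh),"z at front",k@[.4687,.0029,1],"hinge z",k@[.6867,-.0259,1])
chk()
E
```

```text
t 26.12 tcp [ 0.4681 -0.0538  0.121 ] rot [-1.388 -0.877  0.877] F [ 2.44 -5.21  6.9 ] w 0.0136
yaw 1.1277 centre [0.4608 0.0023] alpha(through) 1.141 tipy mm 43.6 torque [-0.891 -0.105  0.131]Traceback (most recent call last):
  File "<stdin>", line 4, in <module>
IndexError: list index out of range
```

```bash
cat > lid.py <<'E'
from chk import *
def lid():
    xh=np.array([np.cos(-.1315),np.sin(-.1315)]);yh=np.array([-xh[1],xh[0]])
    for n in ("scene","side"):
        c=camera(n);P=pts(c)
        g=P[...,:2]-np.array([.5677,-.0105]);X=g@xh;Y=g@yh
        m=(X>-.115)&(X<.11)&(np.abs(Y)<.105)&(np.abs(P[...,2]-.110)<.01)
        q=P[m];x=X[m]
        for _ in range(4):
            k=np.polyfit(x,q[:,2],1);e=np.abs(q[:,2]-np.polyval(k,x))<.0025;q=q[e];x=x[e]
        print(n,len(q),"slope",round(-k[0],4),"z at hinge",np.polyval(k,.12).round(4),"front",np.polyval(k,-.115).round(4))
E
python3 - <<'E'
from lid import *
lid();chk()
# reference, same computation on closed-but-raised picture
xh=np.array([np.cos(-.1315),np.sin(-.1315)]);yh=np.array([-xh[1],xh[0]])
for n in ("e_scene","e_side","g_scene","g_side"):
    P=np.load(n+".npz")["P"];g=P[...,:2]-np.array([.5677,-.0105]);X=g@xh;Y=g@yh
    m=(X>-.115)&(X<.11)&(np.abs(Y)<.105)&(np.abs(P[...,2]-.110)<.01);q=P[m];x=X[m]
    for _ in range(4):
        k=np.polyfit(x,q[:,2],1);e=np.abs(q[:,2]-np.polyval(k,x))<.0025;q=q[e];x=x[e]
    print(n,len(q),-k[0].round(4),np.polyval(k,.12).round(4))
E
```

```text
scene 7249 slope -0.0003 z at hinge 0.1086 front 0.1085
side 5317 slope 0.0 z at hinge 0.1099 front 0.1099
t 26.32 tcp [ 0.4681 -0.0538  0.121 ] rot [-1.388 -0.878  0.877] F [ 1.52 -4.44  6.99] w 0.0133
yaw 1.1278 centre [0.4607 0.0023] alpha(through) 1.141 tipy mm 43.6 torque [-0.846 -0.149  0.088]
e_scene 7556 0.0153 0.1086
e_side 5369 0.016 0.1099
g_scene 7186 0.0156 0.1085
g_side 6035 0.0155 0.11
```

Call:
send_rows(commands=[[0, -0.03, 0, 0, 0.5], [0, -0.03, 0, 0, 0.5], [0, 0, 0, 0, 0.5], [0, 0, 0, 0, 0.5]])

```text
time_s: 26.65
tcp_pos: [0.4679, -0.0537, 0.1212]
tool_rot: [-1.387, -0.877, 0.877]
contact_force: [3.0, -4.4, -0.1]
grip_width: 0.0136
```

```bash
python3 - <<'E'
from lid import *
lid();chk()
E
```

```text
scene 7276 slope -0.0009 z at hinge 0.1086 front 0.1084
side 5297 slope -0.0003 z at hinge 0.11 front 0.1099
t 26.75 tcp [ 0.4679 -0.0537  0.1212] rot [-1.387 -0.877  0.877] F [ 2.54 -4.8   0.12] w 0.0131
yaw 1.1278 centre [0.4606 0.0024] alpha(through) 1.141 tipy mm 43.6 torque [-0.907 -0.643  0.145]
```

Call:
send_rows(commands=[[-0.053, 0, 0.083, 1, 0.5], [0, 0, 0, 0, 0.5], [0, 0, 0, 0, 0.5]])

```text
time_s: 27.0
tcp_pos: [0.4668, -0.054, 0.1211]
tool_rot: [-1.393, -0.863, 0.864]
contact_force: [1.8, -5.0, 0.9]
grip_width: 0.013
```

Call:
send_rows(commands=[[-0.026, 0, 0.042, 0.5, 0.5], [0, 0, 0, 0, 0.5], [0, 0, 0, 0, 0.5]])

```text
time_s: 27.25
tcp_pos: [0.4662, -0.0541, 0.1212]
tool_rot: [-1.396, -0.857, 0.858]
contact_force: [1.8, -7.1, 0.3]
grip_width: 0.0133
```

Call:
send_rows(commands=[[-0.026, 0, 0.042, 0.5, 0.5], [0, 0, 0, 0, 0.5], [0, 0, 0, 0, 0.5]])

```text
time_s: 27.5
tcp_pos: [0.4658, -0.0544, 0.1212]
tool_rot: [-1.399, -0.85, 0.851]
contact_force: [1.6, -9.3, 0.8]
grip_width: 0.0134
```

```bash
python3 - <<'E'
from lid import *
chk();lid();chk()
E
```

```text
t 27.5 tcp [ 0.4658 -0.0544  0.1212] rot [-1.399 -0.85   0.851] F [ 1.65 -9.34  0.85] w 0.0134
yaw 1.0929 centre [0.4604 0.0019] alpha(through) 1.176 tipy mm 44.3 torque [-1.741 -0.238  0.467]
scene 7242 slope -0.0013 z at hinge 0.1087 front 0.1084
side 5322 slope 0.0 z at hinge 0.1099 front 0.11
t 27.6 tcp [ 0.4658 -0.0544  0.1212] rot [-1.399 -0.85   0.851] F [ 1.35 -8.71  0.46] w 0.0132
yaw 1.093 centre [0.4604 0.0019] alpha(through) 1.176 tipy mm 44.3 torque [-1.743 -0.199  0.394]
```

Call:
send_rows(commands=[[0, 0, 0, 0, 1.6], [0, 0, 0, 0, 2.2], [0, 0, 0, 0, 3], [0, 0, 0, 0, 4], [0, 0, 0, 0, 4], [0, 0, 0, 0, 4]], force=20)

```text
time_s: 28.1
tcp_pos: [0.4656, -0.0536, 0.1212]
tool_rot: [-1.398, -0.851, 0.851]
contact_force: [-0.5, -0.1, 0.1]
grip_width: 0.0399
```

```bash
python3 - <<'E'
from lid import *
chk();lid()
c=camera("wrist");save(c,"wrist11")
E
```

```text
t 28.1 tcp [ 0.4656 -0.0536  0.1212] rot [-1.398 -0.851  0.851] F [-0.49 -0.12  0.13] w 0.0399
yaw 1.0935 centre [0.4602 0.0027] alpha(through) 1.176 tipy mm 44.3 torque [-0.004 -0.061  0.002]
scene 7141 slope -0.0009 z at hinge 0.1086 front 0.1084
side 5308 slope -0.0002 z at hinge 0.11 front 0.1099
```

View pics/wrist11.png

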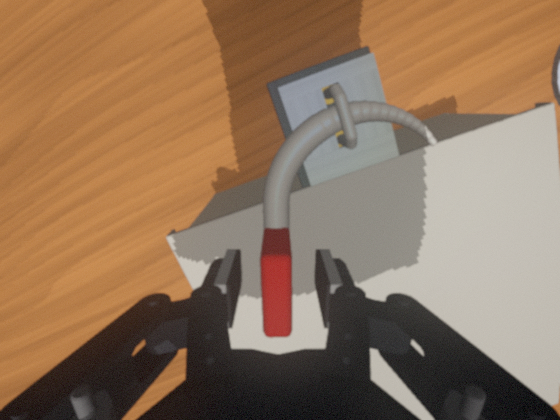

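Call:
send_rows(commands=[[0, -0.5, 0, 0, 4], [0, -1.5, 0, 0, 4], [0, -2, 0, 0, 4], [0, -2.5, 0, 0, 4], [0, -2.5, 0, 0, 4], [0, -2.5, 0, 0, 4], [0, -2, 0, 0, 4], [0, 0, 0, 0, 4], [0, 0, 0, 0, 4]])

```text
time_s: 29.0
tcp_pos: [0.4662, -0.0538, 0.2571]
tool_rot: [-1.399, -0.852, 0.85]
contact_force: [-0.5, -0.3, 0.0]
grip_width: 0.0397
```

```bash
python3 - <<'E'
from lid import *
st();lid()
for n in ("wrist","side"): c=camera(n);save(c,n+"12")
for n in ("scene","side"):
    c=camera(n)
    for th in ["faceplate","bowl","wax_tin"]:
        b=boxes_of(n,th); print(n,th,[(round(x["conf"],2),np.round(w(c,x["location"]),3)) for x in b[:1]])
E
```

```text
t 29.0 tcp [ 0.4662 -0.0538  0.2571] rot [-1.399 -0.852  0.85 ] F [-0.51 -0.27  0.04] w 0.0397
scene 7465 slope -0.0002 z at hinge 0.1086 front 0.1085
side 5785 slope 0.0004 z at hinge 0.1099 front 0.11
scene faceplate [(0.59, array([0.495, 0.249, 0.009]))]
scene bowl [(0.69, array([0.495, 0.252, 0.007]))]
scene wax_tin [(0.69, array([ 0.736, -0.326,  0.042]))]
side faceplate [(0.71, array([0.472, 0.254, 0.007]))]
side bowl [(0.68, array([0.747, 0.33 , 0.037]))]
side wax_tin [(0.95, array([ 0.73 , -0.336,  0.041]))]
```

View pics/wrist12.png

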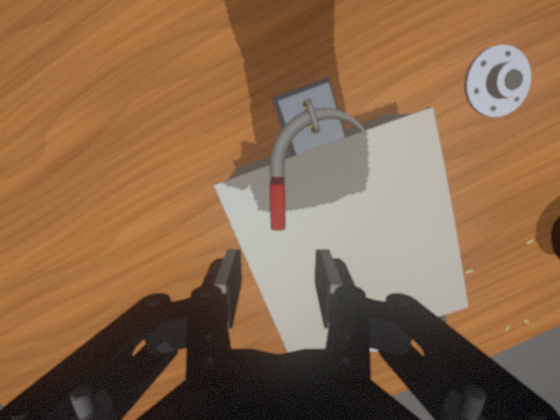

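View pics/side12.png

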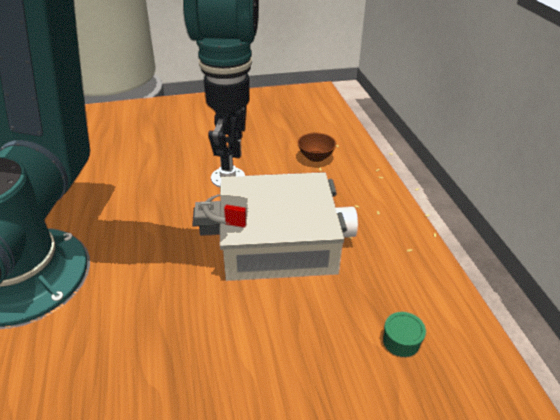

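The pin stays wedged through the staple (wrist picture, staple near (313,115)). The lid is flat and the gripper is clear, so I am handing in.

```bash
python3 -c "
from rig import order
print(order.hand_in())"
```

```text
the job is handed in; nothing more can be done
None
```

The lid is shut and the pin is wedged through the staple, released and holding it down. I handed the job in at about 29 s of the 72 s allowed; no verdict is reported.

**How it went**
- I pressed the lid onto its seal with up to about 10.5 N. The TCP read 0.108 m, and the lid rose again when let go.
- I took the pin by its red grip and passed it round its arc through the staple. The push stayed around 3–5 N, then climbed from 5 to about 9 N over the last 2°. I stopped there, with about 1.18 rad of arc through and the tip about 44 mm past the staple. I then let go and moved the gripper clear.

**Last checks**
- **Lid:** the camera fit gives an angle of −0.0002 rad (scene) and +0.0004 rad (side) with the pin released. Before the pin went in it was 0.015–0.016 rad. The fit is good to about 0.001 rad by my reckoning, which leaves some margin under the 0.002 limit.
- **Pin:** the wrist picture shows it still through the staple and lying flat. I did not measure its tilt or speed after release.
- **Robot:** the wrist force was zero within noise after I moved clear.
- **Bystanders:** the wax tin and faceplate read within about 2 mm of their first scene positions. The side camera put the bowl within about 3 mm.

**Disagreements**
- The scene camera's last "bowl" report was really the faceplate.
- The side camera put the faceplate 23 mm off the scene camera's position, probably because the arm partly hid it.
- Staple position estimates differed by about 2 mm between cameras, so I aimed between them.

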